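# Let a cast lift down to the ledge by its ratchet pawl

### The job

The small ratchet lift holds a plaster cast too high. Press the pawl's thumb pad gently down (over 12 N would bend its stop) so that the nose clears the toothed wheel and the tray sinks by its own weight, and let the pawl drop fully back into the teeth in time, so that it holds the tray level with the ledge beside it, as near as the teeth allow, the cast still on it. Keep off the tray, wheel, ledge and cast, and do not disturb the jar, dish and bottle.

Things in the scene. Friction and masses are not known exactly. Their poses are not given: they have to be found in the camera images.
- stand: Fixed lift frame. Origin on the counter below the ratchet wheel's middle; x points away from the robot at yaw 0, y left along the base plate (100 x 300 x 10 mm, y -120 to +180), z up. Grey upright plate behind the wheel: 167 mm high, 235 mm between y +11 and +45. Pawl above and right of the wheel, tray and ledge left. All offsets here are in this frame.
- drum: Steel ratchet wheel, 84 mm over 12 saw teeth 8 mm high, 12 mm thick, facing the robot, with pinion behind and black hand knob in front. Origin on its axis, 120 mm up. The tray's weight turns its top towards +y; while the pawl is clear a damper lets the tray sink only about 5 to 10 mm/s.
- pawl: Two-armed steel lever; origin on its pin at x -6, y -50, z 156 mm; turns about the stand's x. Right arm carries the thumb pad, left arm the nose. Pressing the pad down lifts the nose out of the teeth; a spring returns it. Let go, it falls into the teeth at once and the wheel turns on until the next tooth meets it.
- pad_place (a point): A point fixed in the stand, x -6, y -105, z 169 mm: middle place of the pawl's thumb pad, a flat steel 26 x 26 x 5 mm plate on a set screw. With the pawl home its top lies up to 5 mm above or below this point, so feel for it. It yields at 2.5 to 4.5 N; 7 to 8 mm of travel clear the teeth; at about 8.5 mm a sprung stop is met, 4 to 5 N per mm, and over 12 N bends it.
- carriage: Sliding carriage with brass rack and tray; origin at the tray's top centre, y +88 mm. Tray: plain 80 x 76 x 5 mm aluminium plate, no rim. Moves only up and down, with the wheel: one tooth is 8.4 mm. The robot must not touch it, and cannot bring it up again.
- tray_edge (a point): Middle of the top of the tray's left (+y) edge, at y +126 mm, 185 mm above the counter at the start. With the pawl home the tray rests at 185 mm less a whole number of 8.4 mm steps (within about 1 mm): up to 8.4 mm lower than where the pawl was let go.
- ledge: Receiving ledge, an 80 x 36 x 5 mm aluminium shelf clamped on a thin post at the stand's left end. Origin at the same point as point ledge_edge.
- ledge_edge (a point): Middle of the top of the ledge's right (-y) edge, 4 mm beside the tray's left edge. Its height differs from start to start, 105 to 145 mm above the counter, then stays. The tray's top is to be level with it.
- cast: White plaster dental cast, 53 x 68 x 29 mm, loose on the middle of the tray. Origin at the centre of its underside.
- jar: Bystander: low round white jar with lid, 51 mm across, 24 mm high, in front of the lift; origin under its centre.
- dish: Bystander: small octagonal glass dish, 31 mm across, 26 mm high, in front of the lift; origin under its centre.
- bottle_small: Bystander: small yellow bottle with red cap, 28 mm across, 62 mm high, in front of the lift; origin under its centre.
- nose (a point): Underside of the pawl's hooked nose, 53 mm left of its pin, at z 155 mm when home in the teeth (home: within 2.5 mm). It clears the tips when lifted about 8 mm.
Mind the look-alikes: they are no part of the job. Leave any blue or red look-alike of the cast alone.

How it is judged:
By the outcome, as a careful person would: the job done as asked, in the order asked, and still so for the second after the job is handed in, with the robot touching nothing.
It also fails if it takes over 64 s, if anything falls off the work surface, if the arm or the gripper's body presses on something with over 40 N, if the wrist force passes 120 N, or if a joint passes its speed limit or range.

### The arm

A 7-joint arm with a two-finger parallel gripper is mounted at the origin on a cart in front of the work surface, level with it; the furniture and walls round the work are solid. World frame = base frame: x ahead of the robot, y to its left, z up, the work surface at z = 0. Lengths are in m, angles in rad, forces in N, time in s.
With the tool pointing down it reaches from about 0.4 to 0.875 m from the base axis. Payload 19.3 kg.
Tool frame: the origin (TCP) lies between the finger pads; the fingertips stand 14 mm ahead of it and the grasp point (between the pads) lies 5 mm behind it; z points along the fingers, y is the line along which they close (so a half turn about z gives the same grasp; the last joint's range is limited). The gripper opens to 85 mm and grips with 20 to 120 N. Pads are 22 mm wide; open, the fingers measure 114 mm over their backs; the gripper's body (76 mm by 85 mm) begins 54 mm behind the grasp point. The pads swing forward as they close: fully open they stand 13 mm farther back than shut.
Start: joints at [-1.268, 0.521, -0.036, 1.599, 0.021, 1.021, -0.113], TCP at [0.228, 0.582, 0.245] pointing down, gripper open.
Joint ranges: [-2.91, 2.91], [-0.3, 2.13], [-1.5, 1.42], [0.17, 2.43], [-1.26, 4.41], [0.16, 1.93], [-2.52, 2.52]. Speed limits (rad/s): [1.89, 1.89, 2.39, 2.39, 3.01, 3.01, 3.01].

### API

Orientations are given as [roll, pitch, yaw] about the fixed x, y, z axes, in that order (R = Rz(yaw) Ry(pitch) Rx(roll)).
In Python, from bench import arm gives the robot as it stands.
- The arm moves only by the tool servo_tool, never from a script. Its argument "series" is a list of rows, each a list of 4 numbers: the shift along the tool's x, y, z in units of 0.02 m (1.0 is 0.02 m), then the turn about the tool's z in units of 8 degrees (1.0 is 8 degrees). A call has 1 to 12 rows; each row shifts and turns the commanded pose from where the row before left it, along the tool's axes as they then stand; what a row does not reach is not made up. A row lasts 1/8 s, in which the tool goes at most 62.5 mm and 10.7 degrees, less where a joint would pass 70% of its speed; a pose out of reach is approached as far as the arm can. A call with a number of a shift or a turn outside -1 to 1 is refused whole. A call with a gripper value outside its range is refused whole. "jaw" is the closure, from -1 (fully open) to 1 (shut), set as the call begins (left out, the last holds). The fingers move at their own pace and stop on an object; "newtons" is the grip in N (left out, the last holds). Time passes only in rows, so rows that do not move let the fingers close. It gives the time, the measured TCP pose, the force, the opening and the grip force at its end, in the units of the state.
- arm.observe(): the state, without advancing time (a new reading comes with each control period).
- arm.snapshot(name): name is "scene" or "top" or "wrist"; returns a dict with "frame" (400x640x3 uint8, blue, green, red), "z_map" (400x640 float32, m along the optical axis (not along the pixel's ray), 0 where there is no reading), "mtx" (3x3 intrinsics, pixels), "R" (3x3) and "t" (3): a world point X has camera coordinates R X + t; the wrist camera has in their place "hand_eye" (4x4, takes a point from camera to tool coordinates, whose origin is the TCP and whose axes are the flange's). Camera axes: x right, y down, z forward; pixel columns grow to the right and rows downward; lengths in m; the calibration is good to about 2 mm. A picture is of the moment at which its call begins: read the wrist's pose just before it.
- arm.close_job(): hands the job in; it is judged then, once.
The state is a dict: "t": time; "joints": joint angles; "dq": joint speeds; "effort": joint torques, N m; "ee_pos": TCP position; "eef_rot": TCP orientation; "contact_force": force on the tool from outside, world axes, zero at the start; "wrist_torque": the same for the moment, N m; "opening": finger opening in m; "gripper_force": force on a finger pad.
Only numpy, scipy, OpenCV 4.12 (cv2) and the standard library are available. Lean on these libraries where they do the work, as an engineer would, in place of code of your own. Each camera call takes 0.05 s, during which the arm holds its last target. There are 200 camera calls.

## Working session

There is one attempt and no reset: what is moved stays moved. The work goes in short steps, Python scripts to look and compute and a tool call to move; the robot and the scene stay as the last step left them, time stands still between calls to the robot, and variables do not carry over. Pictures are saved under pics/ and viewed, at most 10 in all, crops included, and the job is handed in when it is done.

Besides the shell and the picture viewer there is one more tool, called by a JSON object that holds its "method" and its "body", one argument or row to a line. servo_tool: Moves the arm, as the interface text tells. Its arguments: {"type":"object","properties":{"series":{"type":"array","items":{"type":"array","items":{"type":"number","minimum":-1,"maximum":1}}},"jaw":{"type":"number"},"newtons":{"type":"number"}},"required":["series"]}

```bash
mkdir -p pics; cat > h.py <<'E'
import numpy as np, cv2, sys
from bench import arm
def snap(n):
    s=arm.snapshot(n); return s
def world(s,u,v,z=None):
    z=s["z_map"][v,u] if z is None else z
    c=z*np.linalg.inv(s["mtx"])@[u,v,1]
    return s["R"].T@(c-s["t"])
def cloud(s):
    v,u=np.indices(s["z_map"].shape); z=s["z_map"]
    P=np.stack([u*z,v*z,z],-1)@np.linalg.inv(s["mtx"]).T
    return (P-s["t"])@s["R"]
def proj(s,X):
    c=s["mtx"]@(s["R"]@np.array(X)+s["t"]); return c[:2]/c[2]
E
python3 - <<'E'
from h import *
print(arm.observe())
for n in("scene","top"):
    s=snap(n); cv2.imwrite(f"pics/{n}0.png",s["frame"]); np.savez(f"{n}0.npz",**s)
    print(n, -s["R"].T@s["t"], s["R"][2])
E
```

```text
{'t': 0.0, 'joints': array([-1.26824032,  0.52202824, -0.03631937,  1.59998564,  0.02123216,
        1.02109876, -0.11283073]), 'dq': array([-0.00059875, -0.00101575, -0.00179548, -0.0007231 ,  0.00060014,
        0.00107647, -0.00038805]), 'effort': array([ 1.17369760e-03, -9.27090883e+01,  1.98115222e+00, -3.69947255e+01,
        1.80612324e-02,  8.04042531e-03,  2.40219629e-05]), 'ee_pos': array([0.22754599, 0.58177089, 0.24472496]), 'eef_rot': array([-3.14046389e+00,  1.11861807e-04,  2.76880546e+00]), 'contact_force': array([ 0.56090333,  0.05601982, -0.29507767]), 'wrist_torque': array([-0.06043953, -0.0436058 , -0.02654738]), 'gripper_force': 0.0, 'opening': 0.08539501145326325}
scene [ 0.29563087 -0.4832494   0.907663  ] [ 0.28815753  0.64615955 -0.70671287]
top [0.48136123 0.19926684 1.4226084 ] [ 0.09563247 -0.01969009 -0.99522195]
```

View pics/scene0.png

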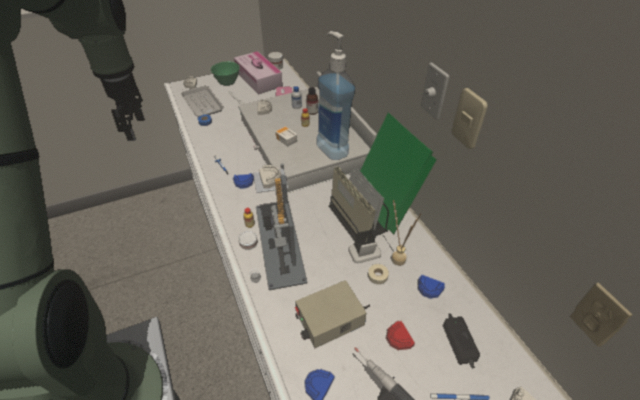

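View pics/top0.png

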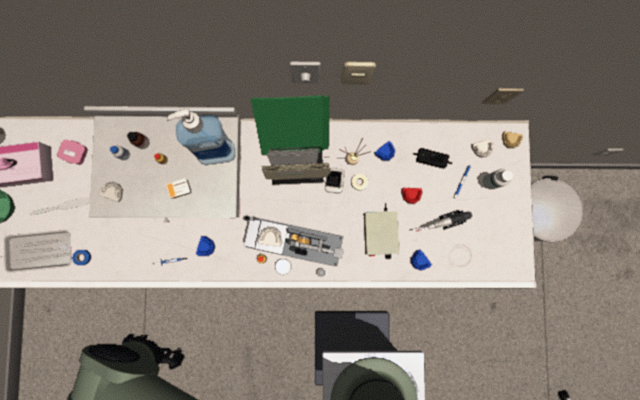

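The scene view shows the lift at about (280,240) px. In the top view it spans (243–343, 217–266), with the cast at about (270,237). I'll zoom in on both.

```bash
python3 - <<'E'
from h import *
a=dict(np.load("top0.npz")); b=dict(np.load("scene0.npz"))
A=cv2.resize(a["frame"][205:285,235:355],None,fx=6,fy=6,interpolation=2)[:480]
B=cv2.resize(b["frame"][160:290,225:325],None,fx=4.6,fy=4.6,interpolation=2)
cv2.imwrite("pics/ta.png",A);cv2.imwrite("pics/tb.png",B)
P=cloud(a); 
for n,(u,v) in dict(c1=(247,217),c2=(343,236),c3=(338,264),c4=(243,245),cast=(270,237)).items(): print(n,P[v,u])
m=P[205:285,235:355].reshape(-1,3)
# base plate points z~10mm
k=m[(m[:,2]>.006)&(m[:,2]<.016)]
r=cv2.minAreaRect((k[:,:2]*1000).astype(np.float32)); print(len(k),r)
k=m[(m[:,2]>.225)&(m[:,2]<.25)]; print(k)
k=m[(m[:,2]>.155)&(m[:,2]<.18)]; print(np.round(k,3)[:60])
E
```

```text
c1 [0.56695049 0.38526026 0.12606657]
c2 [ 0.51528242  0.09375407 -0.00261285]
c3 [0.42584968 0.11035397 0.00259503]
c4 [ 0.48546254  0.41478759 -0.00214523]
cast [0.50708574 0.31049571 0.19885116]
1339 ((488.83709716796875, 249.31175231933594), (251.89297485351562, 381.5274963378906), 0.07100607454776764)
[[0.5278982  0.25652512 0.23564492]
 [0.52803911 0.25399724 0.23229254]
 [0.52803061 0.25128736 0.2327508 ]
 [0.52797464 0.24852915 0.23441896]
 [0.52528824 0.25929297 0.23343664]
 [0.52516839 0.25643818 0.23693323]
 [0.52531053 0.25392483 0.23333896]
 [0.52524984 0.25115513 0.23523376]
 [0.52538771 0.24861635 0.23175697]
 [0.52537849 0.24590571 0.23225937]
 [0.52520854 0.24303666 0.237107  ]
 [0.52522239 0.24036155 0.23698446]
 [0.52528913 0.23773195 0.23543268]
 [0.52540905 0.23513838 0.23244479]
 [0.52246384 0.25906606 0.23742976]
 [0.52255322 0.25650088 0.23511802]
 [0.5227028  0.25400469 0.23107207]
 [0.52239057 0.25090863 0.24033537]
 [0.52249817 0.24835534 0.23749955]
 [0.52250872 0.24567947 0.23746019]
 [0.52258389 0.24307185 0.23556022]
 [0.52258806 0.24038455 0.23570518]

[... 2469 characters left out ...]
0.179]
 [0.516 0.262 0.177]
 [0.516 0.24  0.176]
 [0.516 0.226 0.169]
 [0.517 0.223 0.168]
 [0.517 0.22  0.165]
 [0.517 0.217 0.167]
 [0.517 0.214 0.168]
 [0.517 0.212 0.166]
 [0.517 0.209 0.165]
 [0.517 0.206 0.167]
 [0.517 0.203 0.167]
 [0.517 0.2   0.167]
 [0.517 0.197 0.168]
 [0.517 0.194 0.164]
 [0.513 0.267 0.18 ]
 [0.513 0.265 0.177]
 [0.513 0.259 0.176]
 [0.513 0.256 0.177]
 [0.514 0.229 0.16 ]
 [0.514 0.226 0.165]
 [0.514 0.223 0.168]
 [0.514 0.22  0.167]
 [0.514 0.217 0.169]
 [0.514 0.214 0.173]
 [0.514 0.211 0.17 ]
 [0.514 0.209 0.163]
 [0.514 0.206 0.168]
 [0.514 0.203 0.17 ]
 [0.514 0.2   0.168]
 [0.514 0.197 0.166]
 [0.514 0.194 0.168]
 [0.514 0.192 0.165]
 [0.514 0.189 0.163]]
```

View pics/ta.png

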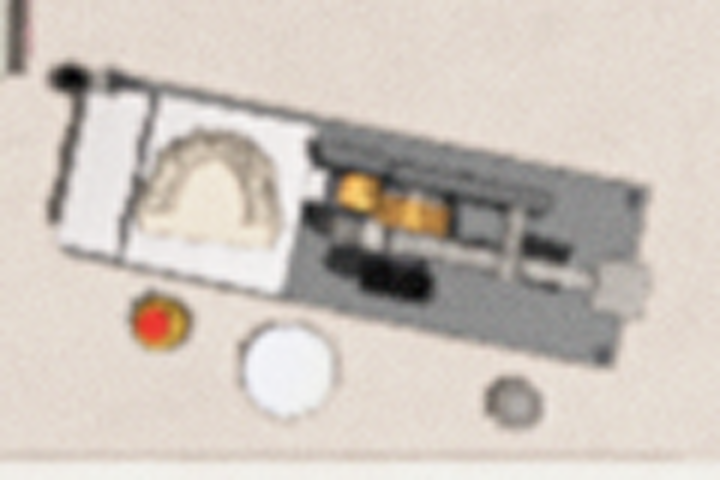

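View pics/tb.png

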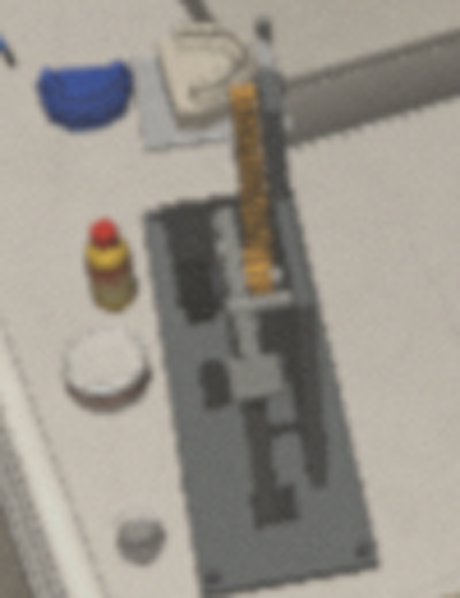

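```bash
python3 - <<'E'
from h import *
a=dict(np.load("top0.npz")); b=dict(np.load("scene0.npz"))
def ray(s,u,v,z):
    d=s["R"].T@np.linalg.inv(s["mtx"])@[u,v,1]; c=-s["R"].T@s["t"]; return c+d*(z-c[2])/d[2]
T=lambda x,y,z:ray(a,235+x/6-.4,205+y/6-.4,z)
S=lambda x,y,z:ray(b,225+x/4.6-.4,160+y/4.6-.4,z)
rb,rf,fm=T(648,188,.01),T(612,365,.01),T(290,293,.01)
print(rb,rf,fm); print("scene corners",S(378,567,.01),S(203,597,.01),S(148,215,.01))
e=rf-fm; print("yaw",np.arctan2(e[0],-e[1]), "w",np.linalg.norm(rb-rf))
print("pad",T(622,288,.169),S(257,378,.169))
P=cloud(a)
# ledge/tray depth
for nm,s in(("top",a),("scene",b)):
    P=cloud(s).reshape(-1,3); m=P[(abs(P[:,0]-.5)<.12)&(P[:,1]>.12)&(P[:,1]<.42)&(P[:,2]>.09)]
    np.save(nm+"c.npy",m)
S=a
for (x,y) in [(100,170),(100,140),(95,210),(80,200),(110,120),(165,120),(150,255),(230,270),(622,288),(615,280),(630,295),(500,255)]:
    u,v=int(235+x/6),int(205+y/6); print((x,y),np.round(cloud(a)[v,u],4))
E
```

```text
[0.51519086 0.09596833 0.01      ] [0.42161423 0.11527667 0.01      ] [0.4590976  0.28594837 0.01      ]
scene corners [0.51192891 0.09070111 0.01      ] [0.41786305 0.1119686  0.01      ] [0.48147453 0.40241487 0.01      ]
yaw -0.2161903246998878 w 0.09554787336502563
pad [0.46432375 0.119975   0.169     ] [0.4623187  0.11563546 0.169     ]
(100, 170) [0.5198 0.3712 0.1375]
(100, 140) [0.5345 0.3722 0.1317]
(95, 210) [0.4996 0.3742 0.1342]
(80, 200) [0.5054 0.3806 0.1306]
(110, 120) [0.5435 0.3672 0.127 ]
(165, 120) [0.541  0.335  0.1807]
(150, 255) [0.4795 0.3387 0.1896]
(230, 270) [0.4713 0.3029 0.1858]
(622, 288) [0.4632 0.1206 0.1673]
(615, 280) [0.4688 0.1232 0.1629]
(630, 295) [0.4603 0.1146 0.1627]
(500, 255) [0.4799 0.1772 0.159 ]
```

```bash
cat >> h.py <<'E'
O=np.array([.492,.220,0]); YAW=-.216
def st(P):
    c,s=np.cos(YAW),np.sin(YAW); return (P-O)@np.array([[c,-s,0],[s,c,0],[0,0,1]])
def hts(s):
    Q=st(cloud(s)).reshape(-1,3); r=[]
    for x0,x1,y0,y1,a,b in((-.032,.032,.137,.16,.095,.16),(-.034,-.029,.056,.12,.09,.2),(.031,.036,.06,.12,.09,.2),(.0,.012,.075,.1,.1,.24),(-.04,.04,-.118,-.095,.0,.02)):
        m=Q[(Q[:,0]>x0)&(Q[:,0]<x1)&(Q[:,1]>y0)&(Q[:,1]<y1)&(Q[:,2]>a)&(Q[:,2]<b)][:,2]
        r.append((len(m),round(float(np.median(m)),4),round(float(m.std()/max(len(m),1)**.5),4)) if len(m) else None)
    return r # ledge, tray front, tray back, cast top, base
E
python3 - <<'E'
from h import *
for n in("top","scene"):
    for i in range(3): print(n,hts(snap(n)))
E
```

```text
top [(173, 0.131, 0.0002), (40, 0.1843, 0.0003), (35, 0.1852, 0.0003), (38, 0.2027, 0.0006), (126, 0.0101, 0.0003)]
top [(174, 0.1315, 0.0002), (41, 0.1855, 0.0004), (36, 0.1847, 0.0003), (38, 0.2014, 0.0007), (125, 0.0101, 0.0003)]
top [(172, 0.1316, 0.0002), (40, 0.1854, 0.0004), (37, 0.1851, 0.0004), (39, 0.2023, 0.0007), (125, 0.0101, 0.0003)]
scene [None, (35, 0.1856, 0.0005), (13, 0.1842, 0.0003), (18, 0.2038, 0.0012), (276, 0.01, 0.0002)]
scene [None, (35, 0.1854, 0.0005), (13, 0.1835, 0.0003), (16, 0.2028, 0.0013), (273, 0.0099, 0.0002)]
scene [(1, 0.1597, 0.0), (35, 0.1855, 0.0006), (12, 0.1848, 0.0004), (16, 0.2032, 0.0011), (277, 0.0098, 0.0002)]
```

{"method": "servo_tool", "body": {
  "series": [
    [-0.97, -0.87, -0.2, -0.2],
    [-0.97, -0.87, -0.2, -0.2],
    [-0.97, -0.87, -0.2, -0.2],
    [-0.97, -0.87, -0.2, -0.2],
    [-0.97, -0.87, -0.2, -0.2],
    [-0.97, -0.87, 0, 0],
    [-0.97, -0.87, 0, 0],
    [-0.97, -0.87, 0, 0],
    [-0.97, -0.87, 0, 0],
    [-0.97, -0.87, 0, 0]
  ],
  "jaw": 1,
  "newtons": 20
}}

```text
t: 1.65
ee_pos: [0.3674, 0.3615, 0.2654]
eef_rot: [3.141, 0.0, 2.908]
contact_force: [-0.1, -0.7, 0.8]
opening: -0.0004
gripper_force: 0.0
```

{"method": "servo_tool", "body": {
  "series": [
    [-0.68, -0.95, 0, 0],
    [-0.68, -0.95, 0, 0],
    [-0.68, -0.95, 0, 0],
    [-0.68, -0.95, 0, 0],
    [-0.68, -0.95, 0, 0],
    [-0.68, -0.95, 0, 0],
    [-0.68, -0.95, 0, 0],
    [-0.68, -0.95, 0, 0],
    [-0.68, -0.95, 0, 0],
    [0, 0, 0.5, 0],
    [0, 0, 0.5, 0],
    [0, 0, 0, 0]
  ]
}}

```text
t: 3.15
ee_pos: [0.4459, 0.168, 0.2444]
eef_rot: [-3.141, -0.001, 2.909]
contact_force: [0.7, -0.9, 0.2]
opening: 0.0001
gripper_force: 0.0
```

{"method": "servo_tool", "body": {
  "series": [
    [-0.48, -0.73, 0, 0],
    [-0.48, -0.73, 0, 0],
    [-0.47, -0.73, 0, 0],
    [0, 0, 0.8, 0],
    [0, 0, 0.8, 0],
    [0, 0, 0.6, 0],
    [0, 0, 0, 0],
    [0, 0, 0, 0]
  ]
}}

```text
t: 4.15
ee_pos: [0.4644, 0.1185, 0.2017]
eef_rot: [3.141, 0.0, 2.908]
contact_force: [-0.3, -0.4, 0.4]
opening: 0.0003
gripper_force: 0.0
```

```bash
python3 - <<'E'
from h import *
o=arm.observe(); print(o["ee_pos"],o["contact_force"])
s=snap("scene"); B=cv2.resize(s["frame"][170:280,215:335],None,fx=5,fy=5,interpolation=2); cv2.imwrite("pics/s2.png",B)
print(hts(snap("top")))
E
```

```text
[0.464417   0.11849137 0.2017251 ] [-0.31495593 -0.43550958  0.43803163]
[(173, 0.1316, 0.0002), (40, 0.1852, 0.0004), (37, 0.1854, 0.0004), (40, 0.2033, 0.0006), None]
```

View pics/s2.png

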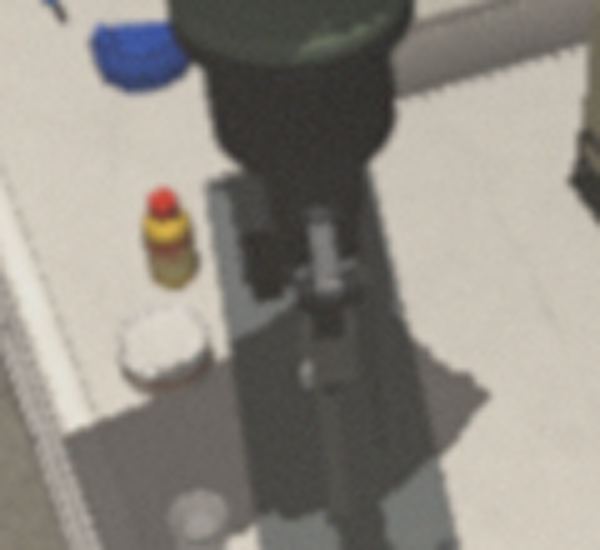

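{"method": "servo_tool", "body": {
  "series": [
    [0, 0, 0.15, 0],
    [0, 0, 0.15, 0],
    [0, 0, 0.15, 0],
    [0, 0, 0.1, 0],
    [0, 0, 0, 0]
  ]
}}

```text
t: 4.88
ee_pos: [0.4641, 0.1182, 0.1901]
eef_rot: [-3.141, -0.0, 2.908]
contact_force: [-0.9, -0.5, 0.8]
opening: 0.0001
gripper_force: 0.0
```

{"method": "servo_tool", "body": {
  "series": [
    [0, 0, 0.05, 0],
    [0, 0, 0.05, 0],
    [0, 0, 0, 0]
  ]
}}

```text
t: 5.25
ee_pos: [0.4642, 0.1183, 0.1882]
eef_rot: [-3.142, -0.0, 2.908]
contact_force: [-1.3, 0.7, 0.3]
opening: -0.0
gripper_force: 0.0
```

{"method": "servo_tool", "body": {
  "series": [
    [0, 0, 0.05, 0],
    [0, 0, 0, 0]
  ]
}}

```text
t: 5.5
ee_pos: [0.4642, 0.1183, 0.1872]
eef_rot: [-3.142, -0.0, 2.908]
contact_force: [0.7, 0.6, 1.0]
opening: 0.0
gripper_force: 0.0
```

{"method": "servo_tool", "body": {
  "series": [
    [0, 0, 0.05, 0],
    [0, 0, 0, 0]
  ]
}}

```text
t: 5.75
ee_pos: [0.4642, 0.1183, 0.1862]
eef_rot: [-3.141, -0.0, 2.908]
contact_force: [-0.1, 0.3, 0.9]
opening: -0.0002
gripper_force: 0.0
```

{"method": "servo_tool", "body": {
  "series": [
    [0, 0, 0.05, 0],
    [0, 0, 0, 0]
  ]
}}

```text
t: 6.0
ee_pos: [0.4642, 0.1183, 0.1852]
eef_rot: [-3.142, -0.0, 2.908]
contact_force: [-1.6, -0.1, -0.1]
opening: -0.0
gripper_force: 0.0
```

{"method": "servo_tool", "body": {
  "series": [
    [0, 0, 0.05, 0],
    [0, 0, 0, 0]
  ]
}}

```text
t: 6.25
ee_pos: [0.4642, 0.1183, 0.1842]
eef_rot: [-3.141, -0.0, 2.908]
contact_force: [-0.6, 0.0, 0.4]
opening: 0.0001
gripper_force: 0.0
```

{"method": "servo_tool", "body": {
  "series": [
    [0, 0, 0.05, 0],
    [0, 0, 0, 0]
  ]
}}

```text
t: 6.5
ee_pos: [0.4642, 0.1183, 0.1832]
eef_rot: [-3.142, -0.0, 2.908]
contact_force: [-0.0, 0.4, 0.2]
opening: -0.0001
gripper_force: 0.0
```

{"method": "servo_tool", "body": {
  "series": [
    [0, 0, 0.05, 0],
    [0, 0, 0, 0]
  ]
}}

```text
t: 6.75
ee_pos: [0.4642, 0.1183, 0.1822]
eef_rot: [-3.141, -0.0, 2.908]
contact_force: [0.2, 0.7, -0.3]
opening: 0.0001
gripper_force: 0.0
```

{"method": "servo_tool", "body": {
  "series": [
    [0, 0, 0.05, 0],
    [0, 0, 0, 0]
  ]
}}

```text
t: 7.0
ee_pos: [0.4641, 0.1183, 0.1812]
eef_rot: [-3.141, -0.0, 2.908]
contact_force: [0.5, -0.0, 0.6]
opening: 0.0003
gripper_force: 0.0
```

{"method": "servo_tool", "body": {
  "series": [
    [0, 0, 0.05, 0],
    [0, 0, 0, 0]
  ]
}}

```text
t: 7.25
ee_pos: [0.4642, 0.1183, 0.1802]
eef_rot: [-3.142, 0.0, 2.908]
contact_force: [-0.3, 0.5, -0.2]
opening: -0.0002
gripper_force: 0.0
```

{"method": "servo_tool", "body": {
  "series": [
    [0, 0, 0.05, 0],
    [0, 0, 0, 0]
  ]
}}

```text
t: 7.5
ee_pos: [0.4642, 0.1182, 0.1793]
eef_rot: [-3.142, 0.0, 2.908]
contact_force: [-0.2, -1.1, 1.3]
opening: 0.0002
gripper_force: 1.0
```

{"method": "servo_tool", "body": {
  "series": [
    [0, 0, 0.05, 0],
    [0, 0, 0, 0]
  ]
}}

```text
t: 7.75
ee_pos: [0.4642, 0.1181, 0.1782]
eef_rot: [-3.141, -0.0, 2.908]
contact_force: [0.2, -2.2, 1.9]
opening: 0.0002
gripper_force: 1.2
```

```bash
python3 - <<'E'
from h import *
o=arm.observe(); print(o["ee_pos"],o["contact_force"],o["wrist_torque"])
s=snap("scene"); B=cv2.resize(s["frame"][205:275,235:325],None,fx=8,fy=8,interpolation=2); cv2.imwrite("pics/s3.png",B)
E
```

```text
[0.46419001 0.11813783 0.17824552] [ 0.15128658 -2.189593    1.88133405] [-0.40900767  0.11596684  0.02691462]
```

View pics/s3.png

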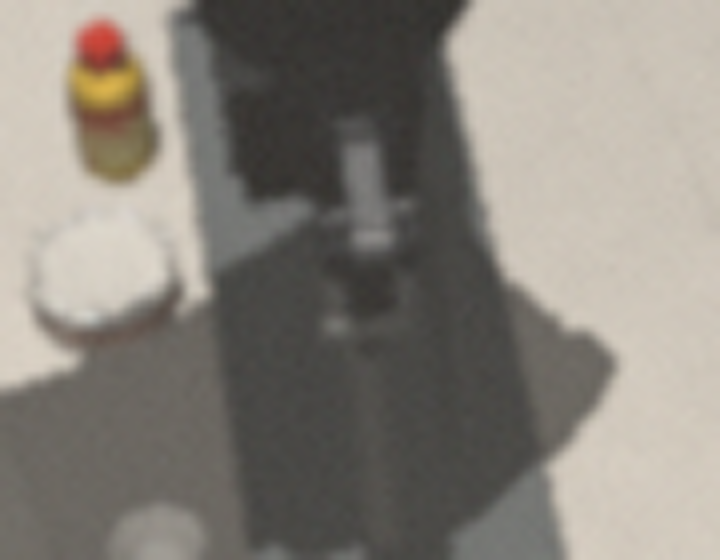

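```bash
python3 - <<'E'
from h import *
s=snap("wrist"); cv2.imwrite("pics/w1.png",s["frame"]); print(s["hand_eye"])
E
```

```text
[[ 7.65336174e-04 -9.58520014e-01 -2.85024205e-01  7.25040838e-02]
 [ 9.99999231e-01  4.55358067e-04  1.15381697e-03  8.45304098e-04]
 [-9.76168587e-04 -2.85024869e-01  9.58519625e-01 -1.28478731e-01]
 [ 0.00000000e+00  0.00000000e+00  0.00000000e+00  1.00000000e+00]]
```

View pics/w1.png

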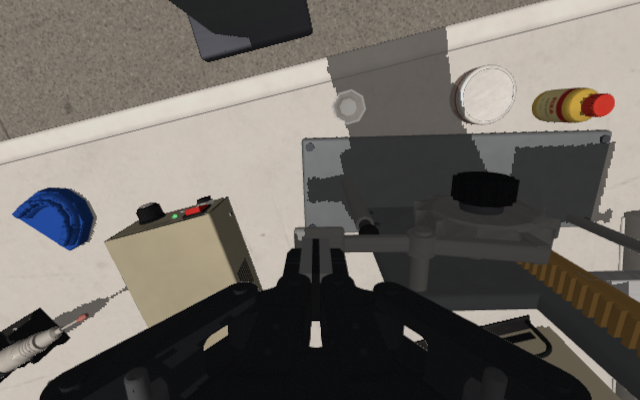

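{"method": "servo_tool", "body": {
  "series": [
    [0, -0.01, 0.05, 0],
    [0, 0, 0, 0]
  ]
}}

```text
t: 8.1
ee_pos: [0.4642, 0.1181, 0.1773]
eef_rot: [-3.142, 0.0, 2.908]
contact_force: [-0.5, -2.0, 2.4]
opening: 0.0003
gripper_force: 1.3
```

{"method": "servo_tool", "body": {
  "series": [
    [0, -0.01, 0.05, 0],
    [0, 0, 0, 0]
  ]
}}

```text
t: 8.35
ee_pos: [0.4641, 0.1179, 0.1763]
eef_rot: [3.142, 0.0, 2.908]
contact_force: [-0.5, -2.4, 2.8]
opening: -0.0001
gripper_force: 1.2
```

{"method": "servo_tool", "body": {
  "series": [
    [0, -0.01, 0.05, 0],
    [0, 0, 0, 0]
  ]
}}

```text
t: 8.6
ee_pos: [0.4641, 0.1178, 0.1752]
eef_rot: [3.142, 0.0, 2.908]
contact_force: [-0.2, -0.8, 2.6]
opening: -0.0002
gripper_force: 1.2
```

{"method": "servo_tool", "body": {
  "series": [
    [0, -0.01, 0.05, 0],
    [0, -0.01, 0.05, 0],
    [0, 0, 0, 0]
  ]
}}

```text
t: 8.98
ee_pos: [0.464, 0.1175, 0.1732]
eef_rot: [3.141, -0.0, 2.909]
contact_force: [0.2, 0.2, 2.7]
opening: -0.0004
gripper_force: 1.0
```

```bash
python3 -c "
from h import *
print(hts(snap('top'))[:4])"
```

```text
[(172, 0.1312, 0.0002), (39, 0.1852, 0.0003), (34, 0.1849, 0.0004), (41, 0.2025, 0.0006)]
```

{"method": "servo_tool", "body": {
  "series": [
    [0, -0.01, 0.05, 0],
    [0, 0, 0, 0]
  ]
}}

```text
t: 9.28
ee_pos: [0.4639, 0.1172, 0.1723]
eef_rot: [3.142, 0.0, 2.908]
contact_force: [0.5, 2.1, 2.6]
opening: 0.0
gripper_force: 1.2
```

```bash
python3 -c "
from h import *
print(hts(snap('top'))[:4])"
```

```text
[(173, 0.1317, 0.0002), (41, 0.1841, 0.0003), (36, 0.1831, 0.0004), (40, 0.2015, 0.0007)]
```

{"method": "servo_tool", "body": {
  "series": [
    [0, 0, 0.03, 0],
    [0, 0, 0, 0],
    [0, 0, 0, 0],
    [0, 0, 0, 0]
  ]
}}

```text
t: 9.82
ee_pos: [0.4639, 0.1171, 0.1717]
eef_rot: [-3.142, 0.0, 2.908]
contact_force: [1.0, 2.3, 2.5]
opening: 0.0001
gripper_force: 1.2
```

```bash
python3 -c "
from h import *
print(hts(snap('top'))[:4],arm.observe()['t'])
print(hts(snap('top'))[:4],arm.observe()['t'])"
```

```text
[(174, 0.1313, 0.0002), (40, 0.1803, 0.0003), (34, 0.1803, 0.0004), (37, 0.1958, 0.0007)] 9.875
[(175, 0.1313, 0.0002), (40, 0.1793, 0.0003), (35, 0.1779, 0.0005), (39, 0.1958, 0.0007)] 9.925
```

{"method": "servo_tool", "body": {
  "series": [
    [0, 0, 0, 0],
    [0, 0, 0, 0],
    [0, 0, 0, 0],
    [0, 0, 0, 0],
    [0, 0, 0, 0],
    [0, 0, 0, 0],
    [0, 0, 0, 0],
    [0, 0, 0, 0],
    [0, 0, 0, 0],
    [0, 0, 0, 0],
    [0, 0, 0, 0],
    [0, 0, 0, 0]
  ]
}}

```text
t: 11.42
ee_pos: [0.4639, 0.1171, 0.1717]
eef_rot: [-3.142, -0.0, 2.908]
contact_force: [0.8, 1.4, 1.3]
opening: 0.0002
gripper_force: 1.3
```

```bash
python3 -c "
from h import *
for i in range(2):print(hts(snap('top'))[:4],arm.observe()['t'])"
```

```text
[(172, 0.1315, 0.0002), (39, 0.1671, 0.0004), (34, 0.1665, 0.0003), (38, 0.1832, 0.0006)] 11.475
[(173, 0.1314, 0.0002), (41, 0.1669, 0.0004), (34, 0.1661, 0.0004), (37, 0.184, 0.0007)] 11.525
```

{"method": "servo_tool", "body": {
  "series": [
    [0, 0, 0, 0],
    [0, 0, 0, 0],
    [0, 0, 0, 0],
    [0, 0, 0, 0],
    [0, 0, 0, 0],
    [0, 0, 0, 0],
    [0, 0, 0, 0],
    [0, 0, 0, 0],
    [0, 0, 0, 0],
    [0, 0, 0, 0],
    [0, 0, 0, 0],
    [0, 0, 0, 0]
  ]
}}

```text
t: 13.02
ee_pos: [0.4639, 0.1171, 0.1717]
eef_rot: [-3.142, -0.0, 2.908]
contact_force: [0.5, 1.5, 1.8]
opening: 0.0002
gripper_force: 1.3
```

```bash
python3 -c "
from h import *
for i in range(2):print(hts(snap('top'))[:4],arm.observe()['t'])"
```

```text
[(176, 0.1317, 0.0002), (38, 0.1541, 0.0004), (35, 0.1541, 0.0004), (36, 0.1713, 0.0008)] 13.075
[(171, 0.1312, 0.0002), (39, 0.1543, 0.0004), (36, 0.1544, 0.0005), (37, 0.1718, 0.0007)] 13.125
```

{"method": "servo_tool", "body": {
  "series": [
    [0, 0, 0, 0],
    [0, 0, 0, 0],
    [0, 0, 0, 0],
    [0, 0, 0, 0],
    [0, 0, 0, 0],
    [0, 0, 0, 0],
    [0, 0, 0, 0],
    [0, 0, 0, 0],
    [0, 0, 0, 0],
    [0, 0, 0, 0]
  ]
}}

```text
t: 14.38
ee_pos: [0.4639, 0.1171, 0.1717]
eef_rot: [-3.142, 0.0, 2.908]
contact_force: [0.5, 0.7, 3.2]
opening: 0.0001
gripper_force: 1.3
```

```bash
python3 -c "
from h import *
for i in range(2):print(hts(snap('top'))[:4],arm.observe()['t'])"
```

```text
[(175, 0.1313, 0.0002), (38, 0.1442, 0.0004), (35, 0.1442, 0.0004), (36, 0.1613, 0.0007)] 14.425
[(172, 0.1313, 0.0002), (40, 0.1434, 0.0004), (33, 0.1427, 0.0005), (37, 0.1606, 0.0006)] 14.475
```

{"method": "servo_tool", "body": {
  "series": [
    [0, 0, 0, 0],
    [0, 0, 0, 0],
    [0, 0.05, -1, 0],
    [0, 0, -1, 0],
    [0, 0, -1, 0],
    [0, 0, 0, 0],
    [0, 0, 0, 0],
    [0, 0, 0, 0],
    [0, 0, 0, 0],
    [0, 0, 0, 0],
    [0, 0, 0, 0],
    [0, 0, 0, 0]
  ]
}}

```text
t: 15.98
ee_pos: [0.4641, 0.1181, 0.2317]
eef_rot: [-3.142, -0.0, 2.908]
contact_force: [0.6, 0.2, 0.2]
opening: 0.0
gripper_force: 0.0
```

```bash
python3 -c "
from h import *
for i in range(3):print(hts(snap('top'))[:4],arm.observe()['t'])"
```

```text
[(171, 0.1315, 0.0002), (37, 0.1347, 0.0005), (31, 0.136, 0.0005), (35, 0.152, 0.0006)] 16.025
[(173, 0.1314, 0.0002), (38, 0.135, 0.0004), (32, 0.1348, 0.0005), (35, 0.1513, 0.0008)] 16.075
[(175, 0.1311, 0.0002), (37, 0.1352, 0.0004), (33, 0.1343, 0.0004), (35, 0.1522, 0.0007)] 16.125
```

{"method": "servo_tool", "body": {
  "series": [
    [0, -1, -1, 0],
    [0.5, -1, -1, 0],
    [0.5, -1, 0, 0],
    [0.5, -1, 0, 0],
    [0.5, -1, 0, 0],
    [0, -1, 0, 0],
    [0, -1, 0, 0],
    [0, -1, 0, 0],
    [0, 0, 0, 0],
    [0, 0, 0, 0]
  ]
}}

```text
t: 17.38
ee_pos: [0.3882, -0.028, 0.2716]
eef_rot: [3.142, -0.0, 2.909]
contact_force: [-0.2, 0.1, -0.6]
opening: 0.0002
gripper_force: 0.0
```

```bash
python3 - <<'E'
from h import *
for n in('top','scene'):
    for i in range(3):print(n,hts(snap(n)),arm.observe()['t'])
a=snap('top');b=snap('scene')
Q=st(cloud(a)); m=(abs(Q[...,0])<.035)&(Q[...,1]>.133)&(Q[...,1]<.163)&(abs(Q[...,2]-.131)<.012)
q=Q[m]; print("ledge plane",np.linalg.lstsq(np.c_[q[:,:2]-[0,.13],np.ones(len(q))],q[:,2],rcond=None)[0],len(q))
A=cv2.resize(a["frame"][205:275,235:355],(720,420),interpolation=2)
cv2.imwrite("pics/f.png",A)
B=cv2.resize(b["frame"][150:270,225:325],(500,600),interpolation=2); cv2.imwrite("pics/f2.png",B)
E
```

```text
top [(176, 0.1315, 0.0002), (35, 0.1356, 0.0005), (32, 0.1345, 0.0005), (36, 0.1522, 0.0006), (124, 0.0096, 0.0003)] 17.425
top [(172, 0.1311, 0.0002), (35, 0.1346, 0.0005), (32, 0.1343, 0.0004), (35, 0.1518, 0.0006), (126, 0.0114, 0.0003)] 17.475
top [(172, 0.1316, 0.0002), (36, 0.1342, 0.0004), (34, 0.1344, 0.0004), (35, 0.1516, 0.0008), (125, 0.0108, 0.0002)] 17.525
scene [None, None, (2, 0.1345, 0.0005), None, (277, 0.01, 0.0002)] 17.575
scene [None, None, (3, 0.1326, 0.0003), None, (283, 0.0099, 0.0002)] 17.625
scene [None, None, (3, 0.1341, 0.0003), None, (277, 0.0098, 0.0002)] 17.675
ledge plane [-0.00678034  0.00539022  0.13142168] 243
```

View pics/f2.png

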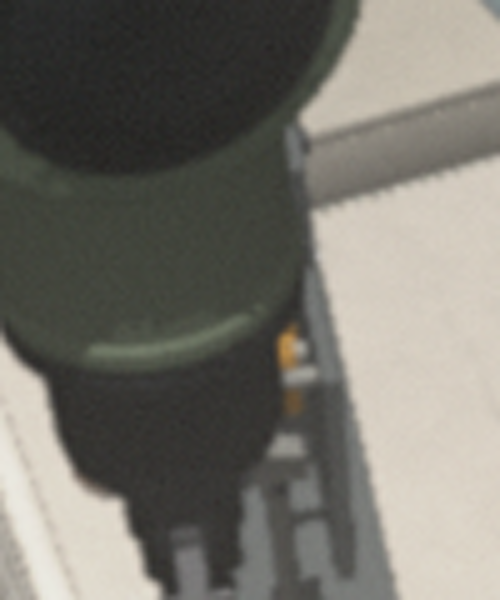

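The arm blocks the scene view, but the top view is clear. It reads the tray at 134.7 mm, steady at the sixth tooth, against the ledge at 131.4 mm. The next tooth down (about 126 mm) would be farther off, so I'm handing in.

```bash
python3 -c "
from bench import arm
print(arm.close_job())"
```

```text
the job is handed in; nothing more can be done
None
```

The job is handed in: the tray rests six teeth down at about 134.7 mm against the ledge at 131.4 mm, the nearest tooth; the cast is still on it, and the highest vertical force read on the pad was about 3 N.

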